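# Stop down the iris of the light base for a painted bottle

## Robot

A 6-joint arm with a two-finger parallel gripper is mounted at the origin on the work surface. World frame = base frame: x ahead of the robot, y to its left, z up, the work surface at z = 0. Lengths are in m, angles in rad, forces in N, time in s.
With the tool pointing down it reaches from about 0.4 to 0.825 m from the base axis. Payload 7 kg.
Tool frame: the origin (TCP) lies at the centre of the arm's flange, where the gripper is bolted on; the fingertips stand 178 mm ahead of it and the grasp point (between the pads) lies 159 mm ahead of it; z points along the fingers, y is the direction in which the jaws open and shut (so a half turn about z gives the same grasp; the last joint's range is limited). The gripper opens to 88 mm and grips with 3 to 60 N. Pads are 19 mm wide; open, the fingers measure 130 mm over their backs; the gripper's body (78 mm by 193 mm) begins 47 mm behind the grasp point.
Start: joints at [1.437, 0.359, 0.012, 0, -1.224, -0.288], TCP at [0.276, 0.616, 0.405] pointing down, gripper open.
Joint ranges: [-3.07, 3.07], [-1.43, 2.12], [-1.02, 1.25], [-3.03, 1.67], [-3.05, -0], [-3.03, 3.03]. Speed limits (rad/s): [2.39, 2.39, 3.01, 3.14, 3.14, 3.14].

## Interface

Orientations are given as [roll, pitch, yaw] about the fixed x, y, z axes, in that order (R = Rz(yaw) Ry(pitch) Rx(roll)).
In Python, from station import arm gives the robot as it stands.
- The arm moves only by the shell command python3 -m handwheel 'ROWS' [OPENING] [FORCE]. ROWS is JSON, a list of rows, each a list of 4 numbers: the shift along the world's x, y, z in cm, then the turn about the world's z in rad. In form: [[dx, dy, dz, yaw], ...]. A call has 1 to 20 rows; each row shifts and turns the commanded pose from where the row before left it; what a row does not reach is not made up. A row lasts 1/10 s, in which the tool goes at most 50 mm and 8.59 degrees, less where a joint would pass 70% of its speed; a pose out of reach is approached as far as the arm can. A call is refused whole if a number of a shift passes 5 or a number of a turn 0.15, either way. A call with a gripper value outside its range is refused whole. OPENING is the closure, from 0 (fully open) to 1 (shut), set as the call begins (- or left out, the last holds). The fingers move at their own pace and stop on an object; FORCE is the grip in N (left out, the last holds). Time passes only in rows, so rows that do not move let the fingers close. It gives the time, the measured TCP pose, the force and the opening at its end, in the units of the state.
- arm.get_state(): the state, without advancing time (a new reading comes with each control period).
- arm.grab_frame(name): name is "scene" or "top"; returns a dict with "image" (420x560x3 uint8, red, green, blue), "depth" (420x560 float32, m along the optical axis (not along the pixel's ray), 0 where there is no reading), "vfov" (degrees; the focal length in pixels is half the picture's height over the tangent of half this angle, whatever the lens; pixels are square), "cx", "cy" (the principal point, pixels), "k1" (the pictures are not rectified: a ray, as slopes to the right and down, at radius r is drawn at 1 + k1 r^2 times it, then the intrinsics apply), "rvec" (rotation vector, rad) and "tvec" (3), from world to camera coordinates, as OpenCV has them. Camera axes: x right, y down, z forward; pixel columns grow to the right and rows downward; lengths in m; the calibration is good to about 2 mm. A picture is of the moment at which its call begins.
- arm.job_done(): hands the job in, once; it reports no verdict.
The state is a dict: "t": time; "q": joint angles; "qd": joint speeds; "joint_efforts": joint torques, N m; "eef_pos": TCP position; "ee_rot": TCP orientation; "force": force on the tool from outside, world axes, zero at the start; "moment": the same for the moment, N m; "width": finger opening in m.
Only numpy, scipy, OpenCV 4.12 (cv2) and the standard library are available. Lean on these libraries where they do the work, as an engineer would, in place of code of your own. Each camera call takes 0.05 s, during which the arm holds its last target.

## Task

The iris of the light base is too wide open for the little painted bottle standing on its glass. Push the lever's upright tab round the arc from its side with a fingertip, without pinching it, until the lever's pointer stands at the one long line of the scale, then take the hand away. Leave the bottles and the ink pot standing where they are.

Things in the scene. Friction and masses are not known exactly. Their poses are not given: they have to be found in the camera images.
- light_base: light base fixed on the table: grey housing 262 x 240 mm, dark top plate 55 mm above the table, on it a round glass stage in a turning metal ring (outer radius 68 mm; glass and ring tops at 70 mm). Origin: on the table under the ring's upright axis, z up; the lever is on the -x side (roughly towards the robot), where the plate reaches 142 mm from the axis; elsewhere 114 to 117 mm.
- iris_ring (a joint): ring angle, rad: 0 = iris wide open (stop), 1.396 = smallest (stop). Grows counter-clockwise from above: the lever goes from the robot's left to its right as the iris closes. At q the lever points from the axis along the base's own direction 2.356 + q (from base x, counter-clockwise). Long line: q = 1.0472. Friction alone holds it; about 2 N at the tab turns it. Starts at 0.03 to 0.5.
- tab (a point): centre of the lever's upright tab, 81 mm above the table, 83 mm from the ring's axis. The tab is a flat steel plate, 18 mm long radially, 8 mm thick in the direction of travel, standing from 64 to 98 mm above the table on the lever arm (10 mm wide, top at 64 mm, reaching 94 mm from the axis). Only one of its two broad faces may be pressed at a time.
- pointer (a point): sharp end of the lever's pointed nose, 98 mm from the ring's axis, 62 mm above the table
- long_mark (a point): inner end of the one long line of the scale, 100 mm from the ring's axis, on the top plate (55 mm above the table). The scale is nine white lines 10 degrees apart, just outside the pointer's path: eight are 9 mm long, 1.8 mm wide; the long one is 26 mm long, 3.4 mm wide, and is the seventh from the wide-open end.
- stage_bottle: loose glass snuff bottle with a domed stopper, 56 mm high, 41 mm across at its widest, 60 g, origin at the centre of its underside; it stands on the glass stage, within 6 mm of the middle, so its top is 126 mm above the table
- left_bottle: loose glass snuff bottle with a domed stopper, 56 mm high, 46 mm across at its widest, 60 g, origin at the centre of its underside; it stands on the table to the left of the base
- right_bottle: loose glass snuff bottle with a domed stopper, 56 mm high, 39 mm across at its widest, 60 g, origin at the centre of its underside; it stands on the table to the right of the base
- ink_pot: loose round white china pot, 52 mm across and 30 mm high, 90 g, origin at the centre of its underside, on the table to the right of the base
There are look-alikes about, which are no part of the job. What is shaped like the right_bottle but purple is not meant.

How it is judged:
By the outcome, as a careful person would: the job done as asked, in the order asked, and still so for the second after the job is handed in, with the robot touching nothing.
It also fails if it takes over 40 s, if anything falls off the work surface, if the arm or the gripper's body presses on something with over 40 N, if the wrist force passes 120 N, or if a joint passes its speed limit or range.

## Working session

There is one attempt and no reset: what is moved stays moved. The work goes in short steps, Python scripts to look and compute and a shell command to move; the robot and the scene stay as the last step left them, time stands still between calls to the robot, and variables do not carry over. Pictures are saved under pics/ and viewed, and the job is handed in when it is done.

```bash
mkdir -p pics
cat > h.py <<'E'
import numpy as np, cv2, pickle
from station import arm
def grab(n,tag):
    f=arm.grab_frame(n); pickle.dump(f,open(f'pics/{tag}.pkl','wb'))
    cv2.imwrite(f'pics/{tag}.png',cv2.cvtColor(f['image'],cv2.COLOR_RGB2BGR)); return f
def load(tag): return pickle.load(open(f'pics/{tag}.pkl','rb'))
def K(f):
    F=210/np.tan(np.radians(f['vfov'])/2); return np.array([[F,0,f['cx']],[0,F,f['cy']],[0,0,1]])
def dist(f): return np.array([f['k1'],0,0,0,0.])
def ray(f,u,v):
    p=cv2.undistortPoints(np.array([[[u,v]]],float),K(f),dist(f))[0,0]
    R=cv2.Rodrigues(np.array(f['rvec'],float))[0]; t=np.array(f['tvec'],float).ravel()
    return -R.T@t, R.T@np.array([p[0],p[1],1.])
def atz(f,u,v,z):
    o,d=ray(f,u,v); return o+d*(z-o[2])/d[2]
def dep(f,u,v):
    o,d=ray(f,u,v); return o+d*f['depth'][int(round(v)),int(round(u))]
def proj(f,P):
    return cv2.projectPoints(np.array(P,float).reshape(-1,1,3),np.array(f['rvec'],float),np.array(f['tvec'],float),K(f),dist(f))[0][:,0]
def crop(f,tag,u0,v0,u1,v1,s):
    c=f['image'][v0:v1,u0:u1]; cv2.imwrite(f'pics/{tag}.png',cv2.cvtColor(cv2.resize(c,None,fx=s,fy=s,interpolation=cv2.INTER_CUBIC),cv2.COLOR_RGB2BGR))
E
python3 - <<'E'
from h import *
for n in("scene","top"):
    f=grab(n,n+"0"); print(f['vfov'],f['cx'],f['cy'],f['k1'],f['rvec'],f['tvec'],ray(f,280,210))
print(arm.get_state())
E
```

```text
42.9134528298498 276.37571767840063 211.88027187732368 -0.061744438400890854 [ 0.6282746   2.59938602 -1.18723831] [ 0.52354133 -0.16459057  1.343518  ] (array([0.99829411, 0.7487961 , 0.74090449]), array([-0.36937907, -0.66556431, -0.64856892]))
56.95888067864527 282.21473318472306 202.91012544200967 0.01733233346973453 [ 2.17138451 -2.14233966  0.10899294] [0.04518429 0.64645289 0.70996765] (array([0.56113982, 0.04385527, 0.77922772]), array([ 0.09503279,  0.0189138 , -0.99547939]))
{'t': 0.1, 'q': array([ 1.43712506e+00,  3.59305880e-01,  1.11686388e-02, -3.14496735e-04,
       -1.22409625e+00, -2.88114503e-01]), 'qd': array([ 0.00087161, -0.0010268 ,  0.00305659,  0.00045193, -0.00026512,
       -0.00161955]), 'joint_efforts': array([-9.53299823e-04, -5.84162629e+01,  2.93749630e+01,  7.01538831e+00,
        1.01461881e-02, -4.21699770e-05]), 'eef_pos': array([0.27626077, 0.6156921 , 0.40382908]), 'ee_rot': array([ 3.14013071e+00, -1.24922065e-04, -4.21892757e-01]), 'force': array([-1.12137448,  0.17114501,  0.05997262]), 'moment': array([-0.01632767, -0.0358945 , -0.0013092 ]), 'width': 0.08749269594828582}
```

View pics/scene0.png

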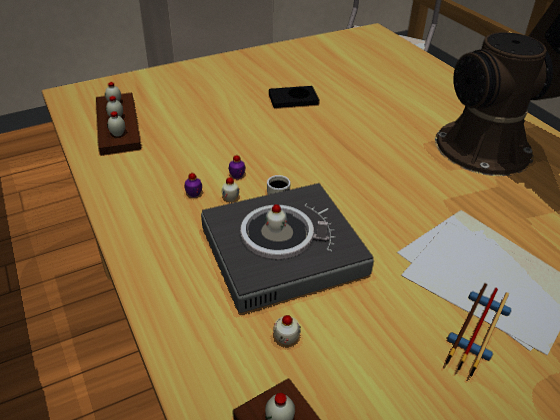

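View pics/top0.png

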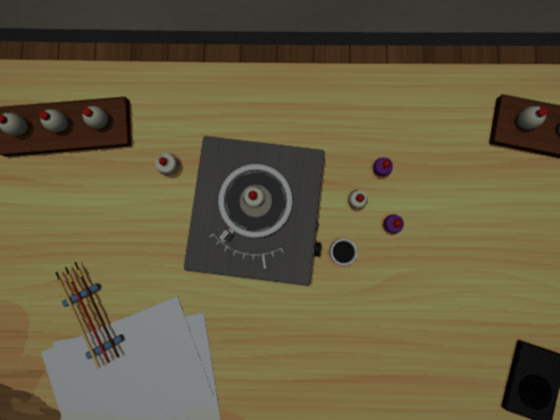

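Run:
```python
from h import *
f=load("top0"); crop(f,"c1",180,130,330,290,5)
f=load("scene0"); crop(f,"c2",190,170,390,310,4)
```

```text
(no output)
```

View pics/c1.png

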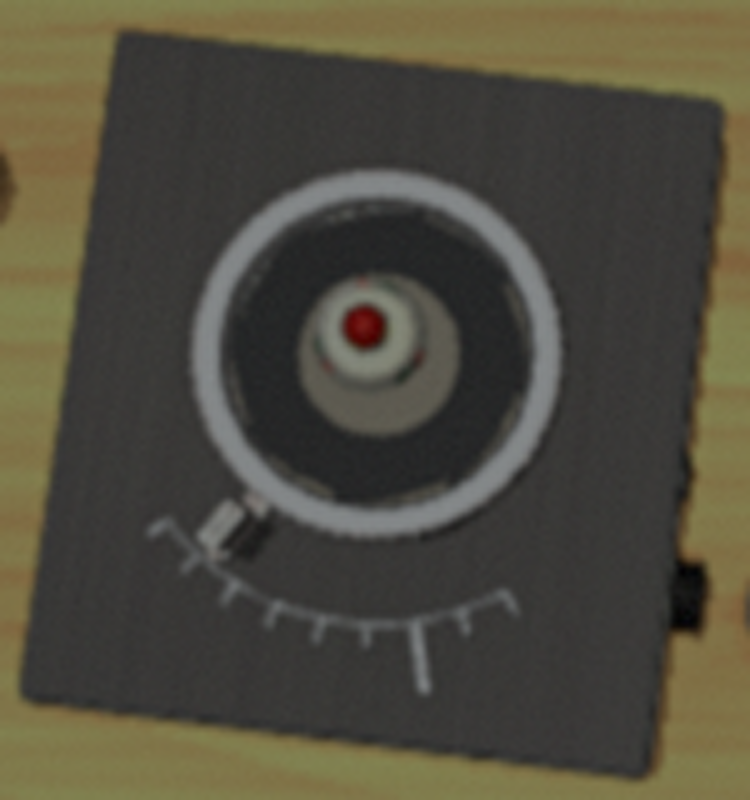

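View pics/c2.png

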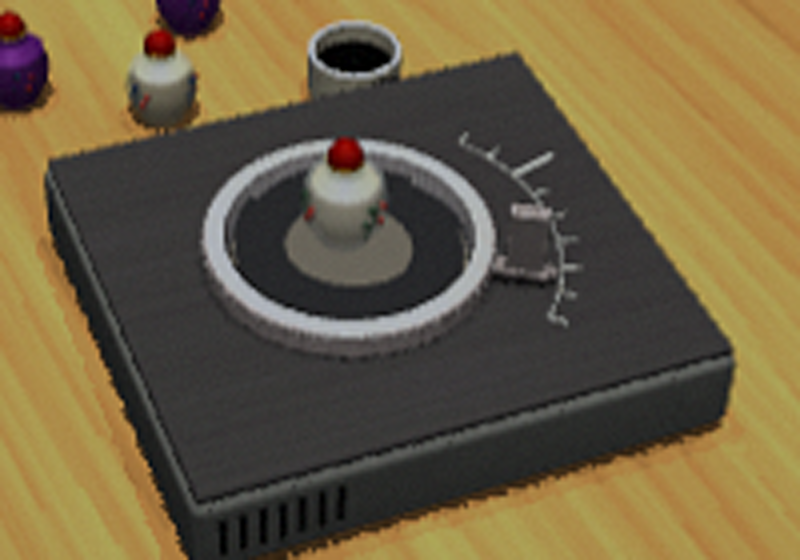

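Run:
```python
from h import *
from scipy.optimize import least_squares
f=load("top0")
P=lambda x,y:(180+(x+.5)/5-.5,130+(y+.5)/5-.5)
c=atz(f,*P(377,353),.07); print("axis",c)
for p in [(192,353),(562,353),(377,168),(377,538)]:
    print("r",np.linalg.norm(atz(f,*P(*p),.07)-c))
def ang(x,y,z):
    d=atz(f,*P(x,y),z)[:2]-c[:2]; return np.linalg.norm(d),np.degrees(np.arctan2(d[1],d[0]))
print("long in",ang(415,622,.055),"out",ang(425,690,.055))
print("ends",ang(152,533,.055),ang(516,612,.055))
print("tab top",ang(225,530,.098),"corner")
for nm,p in dict(corTL=(120,32),TR=(722,105),BR=(645,775),BL=(22,695)).items(): print(nm,atz(f,*P(*p),.055), atz(f,*P(*p),.055)-c)
g=load("scene0")
Q=lambda x,y:(190+(x+.5)/4-.5,170+(y+.5)/4-.5)
print("axis scene ring", atz(g,*Q(349,237),.07))
def ang2(x,y,z):
    d=atz(g,*Q(x,y),z)[:2]-c[:2]; return np.linalg.norm(d),np.degrees(np.arctan2(d[1],d[0]))
print("scene long",ang2(515,175,.055),ang2(552,154,.055),"tab",ang2(532,211,.098))
# long-line from depth check
print(dep(f,*P(415,640)),dep(f,*P(377,180)))
```

```text
axis [0.64642514 0.10377802 0.07      ]
r 0.0684357191754652
r 0.06832672598544395
r 0.06959092488614389
r 0.06809057265002975
long in (np.float64(0.09971190208054896), np.float64(-171.2978742580283)) out (np.float64(0.12490814902037468), np.float64(-171.11795518430998))
ends (np.float64(0.10731868330582038), np.float64(128.6182373517256)) (np.float64(0.10798411161925958), np.float64(-150.89900075559515))
tab top (np.float64(0.08314628528969491), np.float64(143.3127357982559)) corner
corTL [0.77133178 0.20668719 0.055     ] [ 0.12490665  0.10290917 -0.015     ]
TR [ 0.74527072 -0.02471131  0.055     ] [ 0.09884558 -0.12848933 -0.015     ]
BR [0.49342754 0.00306834 0.055     ] [-0.1529976  -0.10070968 -0.015     ]
BL [0.51911524 0.23360585 0.055     ] [-0.12730989  0.12982783 -0.015     ]
axis scene ring [0.64674372 0.1055081  0.07      ]
scene long (np.float64(0.10295565245506433), np.float64(-170.98531137250822)) (np.float64(0.12837416335636423), np.float64(-170.2930490434922)) tab (np.float64(0.08391802482359612), np.float64(143.2711784204156))
[0.54127227 0.0885076  0.05582786] [0.71157637 0.10526402 0.06936194]
```

```bash
python3 -m handwheel '[[1.8,-2.4,0,-0.012],[1.8,-2.4,0,-0.012],[1.8,-2.4,0,-0.012],[1.8,-2.4,0,-0.012],[1.8,-2.4,0,-0.012],[1.8,-2.4,0,-0.012],[1.8,-2.4,0,-0.012],[1.8,-2.4,0,-0.012],[1.8,-2.4,0,-0.012],[1.8,-2.4,0,-0.012],[1.8,-2.4,0,-0.012],[1.8,-2.4,0,-0.012],[1.8,-2.4,0,-0.012],[1.8,-2.4,0,-0.012],[1.8,-2.4,0,-0.012],[1.8,-2.4,0,-0.012],[1.8,-2.4,0,-0.012],[1.8,-2.4,0,-0.012],[0,0,0,0],[0,0,0,0]]' 1 20
```

```text
t: 2.1
eef_pos: [0.6005, 0.1832, 0.404]
ee_rot: [3.141, 0.001, -0.639]
force: [-0.1, 0.3, -0.3]
width: 0.0005
```

```bash
python3 -m handwheel '[[0,0,-2,0],[0,0,-2,0],[0,0,-2,0],[0,0,-2,0],[0,0,-2,0],[0,0,-2,0],[0,0,-1,0],[0,0,0,0],[0,0,0,0]]'
python3 - <<'E'
from h import *
f=grab("scene","s1"); crop(f,"c3",190,120,390,270,4)
g=grab("top","t1")
E
```

```text
t: 3.0
eef_pos: [0.6005, 0.1844, 0.2753]
ee_rot: [-3.141, -0.0, -0.637]
force: [0.9, -0.3, 0.8]
width: 0.0003
```

View pics/c3.png

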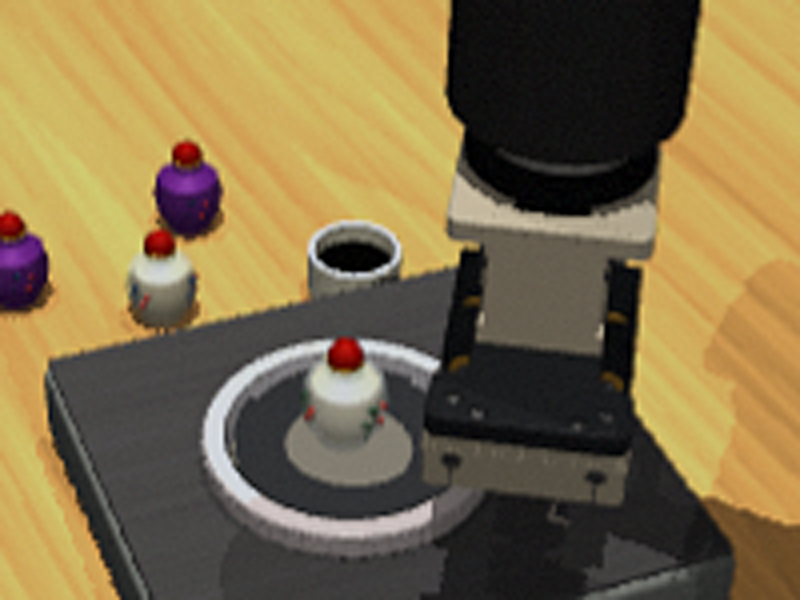

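View pics/t1.png

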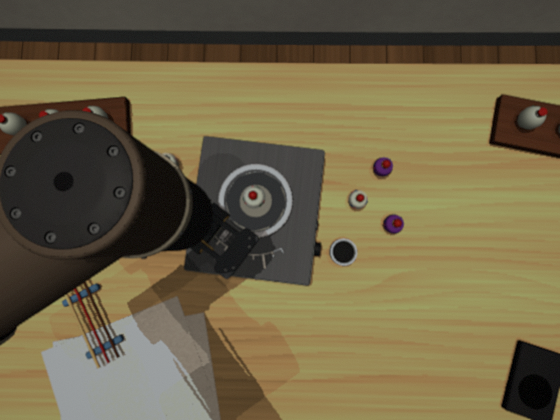

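Run:
```python
from h import *
f=load("s1")
for P in [[.6005,.1844,.0973],[.6005,.1844,.163],[.6005,.1844,.275]]:
    p=proj(f,P)[0]; print(p,(p-[190,120])*4)
for (x,y) in [(530,470),(450,470),(600,490),(530,400),(560,515),(330,500),(560,300)]:
    print((x,y),dep(f,190+x/4,120+y/4))
crop(f,"c4",270,200,370,275,8)
```

```text
[321.25779561 236.59395512] [525.03118245 466.37582047]
[324.10210215 208.09835282] [536.40840858 352.39341127]
[329.57907157 152.74514841] [558.31628627 130.98059362]
(530, 470) [0.64808409 0.25545599 0.17535388]
(450, 470) [0.67130927 0.23463918 0.16758285]
(600, 490) [0.62609962 0.27218241 0.16955675]
(530, 400) [0.6464446 0.2484999 0.2052721]
(560, 515) [0.57925526 0.18548321 0.05886067]
(330, 500) [0.67478918 0.14199199 0.07219223]
(560, 300) [0.62278459 0.2281082  0.23075635]
```

View pics/c4.png

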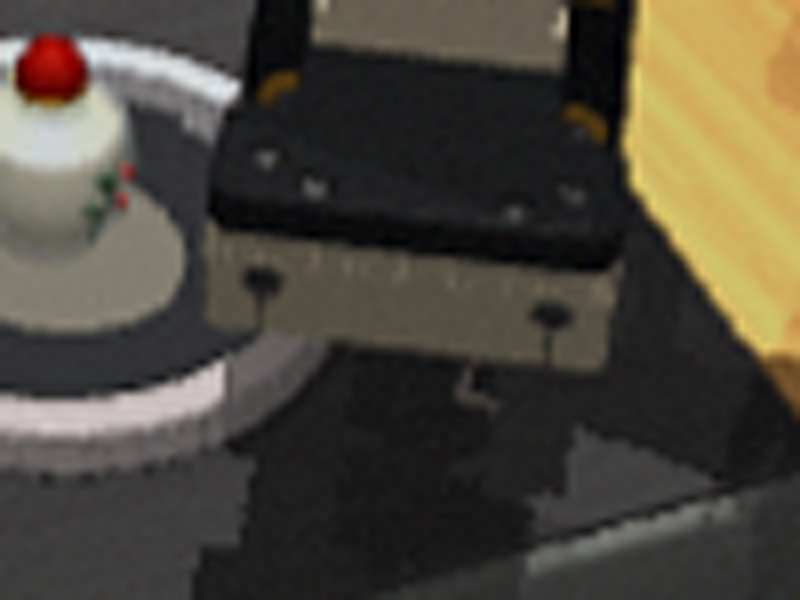

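```bash
python3 -m handwheel '[[0,0,-1,0],[0,0,-1,0],[0,0,0,0],[0,0,0,0]]'
cat > plan.py <<'E'
from h import *
import sys
A=np.array([.6464,.1038])
def pose(th,b=.025,r=.083):
    t=np.radians(th); er=np.array([np.cos(t),np.sin(t)]); et=np.array([-er[1],er[0]])
    return np.r_[A+r*er-b*et, t-np.pi]
s=arm.get_state(); p=np.r_[s['eef_pos'][:2],s['ee_rot'][2]]; print(s['eef_pos'],s['force'])
for th in map(float,sys.argv[1:]):
    n=pose(th); d=n-p; print(th,np.round(d[:2]*100,2),round(d[2],3)); p=n
E
python3 plan.py 139 143.3 147 151 155 159 163 167 171 175 179 183 186 187 188.8
```

```text
t: 3.5
eef_pos: [0.6003, 0.1837, 0.2541]
ee_rot: [3.141, 0.0, -0.638]
force: [0.0, 0.4, 0.5]
width: 0.0009
[0.60027473 0.18367141 0.25409668] [0.03807282 0.36119108 0.5403277 ]
139.0 [-0.01 -0.66] -0.078
143.3 [-0.54 -0.37] 0.075
147.0 [-0.44 -0.35] 0.065
151.0 [-0.45 -0.41] 0.07
155.0 [-0.42 -0.44] 0.07
159.0 [-0.39 -0.47] 0.07
163.0 [-0.35 -0.49] 0.07
167.0 [-0.32 -0.51] 0.07
171.0 [-0.28 -0.54] 0.07
175.0 [-0.24 -0.55] 0.07
179.0 [-0.2  -0.57] 0.07
183.0 [-0.16 -0.58] 0.07
186.0 [-0.1  -0.44] 0.052
187.0 [-0.03 -0.15] 0.017
188.8 [-0.04 -0.27] 0.031
```

```bash
python3 -m handwheel '[[0,-0.66,0,-0.078],[-0.27,-0.19,0,0.037],[-0.27,-0.18,0,0.038],[-0.22,-0.18,0,0.033],[-0.22,-0.17,0,0.032],[-0.23,-0.21,0,0.035],[-0.22,-0.2,0,0.035],[-0.21,-0.22,0,0.035],[-0.21,-0.22,0,0.035],[-0.2,-0.24,0,0.035],[-0.19,-0.23,0,0.035],[0,0,0,0],[0,0,0,0]]'
python3 - <<'E'
from h import *
f=grab("scene","s2"); crop(f,"c5",250,170,380,275,6)
f=grab("top","t2"); crop(f,"c6",180,170,310,275,6)
E
python3 plan.py 159 163
```

```text
t: 4.8
eef_pos: [0.5782, 0.1569, 0.255]
ee_rot: [-3.141, -0.0, -0.367]
force: [1.1, -0.2, 1.0]
width: 0.0002
[0.57821224 0.15694961 0.2548893 ] [-0.22692892  1.00498182  1.76492028]
159.0 [-0.03 -0.01] -0.0
163.0 [-0.35 -0.49] 0.07
```

View pics/c5.png

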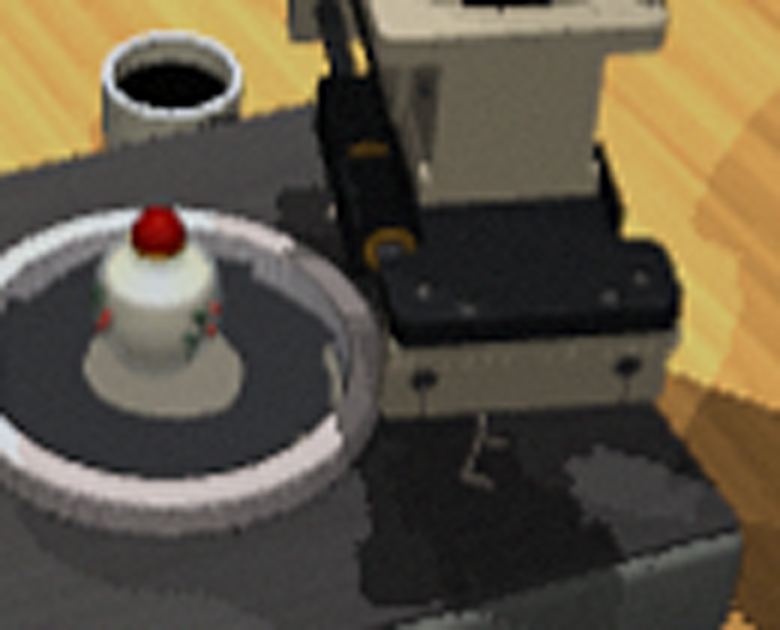

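View pics/c6.png

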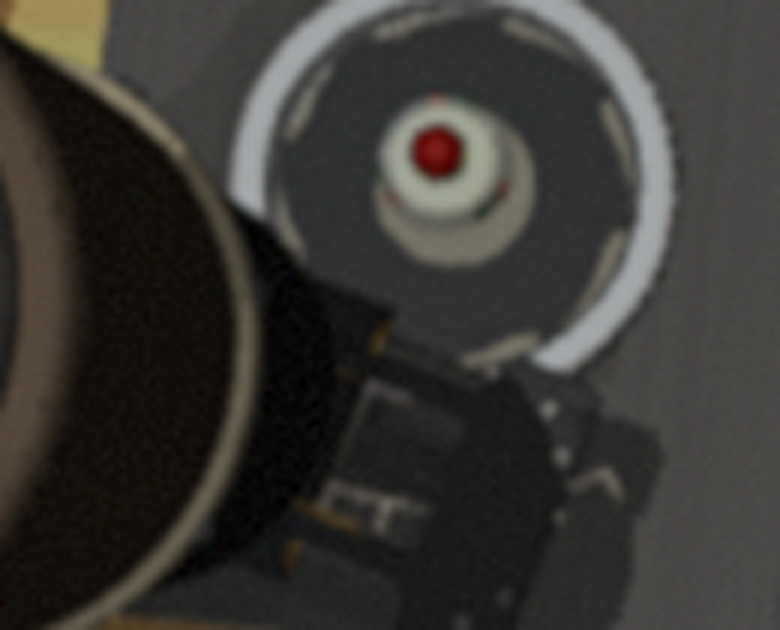

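```bash
python3 -m handwheel '[[-0.19,-0.25,0,0.035],[-0.18,-0.25,0,0.035],[-0.16,-0.25,0,0.035],[-0.16,-0.26,0,0.035],[-0.14,-0.27,0,0.035],[-0.14,-0.27,0,0.035],[-0.12,-0.27,0,0.035],[-0.12,-0.28,0,0.035],[-0.1,-0.28,0,0.035],[-0.1,-0.29,0,0.035],[-0.08,-0.29,0,0.035],[-0.08,-0.29,0,0.035],[0,0,0,0],[0,0,0,0]]'
python3 plan.py 183 185
```

```text
t: 6.3
eef_pos: [0.5623, 0.1243, 0.2547]
ee_rot: [3.141, 0.0, 0.053]
force: [0.1, 0.2, 0.2]
width: 0.0
[0.56229868 0.12431659 0.25470717] [0.1124943  0.15172086 0.22855291]
183.0 [-0.01  0.01] -0.0
185.0 [-0.07 -0.3 ] 0.035
```

```bash
python3 -m handwheel '[[-0.05,1,0,0],[-0.05,1,0,0],[0,0,2.5,0],[0,0,3.5,0],[0,0,3.5,0],[0,0,3.5,0],[-2,4,2,0],[-2,4,2,0],[-2,4,0,0],[-2,4,0,0],[0,4,0,0],[0,4,0,0],[0,0,0,0],[0,0,0,0]]'
python3 - <<'E'
from h import *
f=grab("scene","s3"); crop(f,"c7",190,170,390,310,4)
f=grab("top","t3"); crop(f,"c8",180,130,330,290,5)
E
```

```text
t: 7.7
eef_pos: [0.4805, 0.3859, 0.4238]
ee_rot: [3.14, 0.001, 0.056]
force: [0.5, -0.3, -0.8]
width: 0.0005
```

View pics/c7.png

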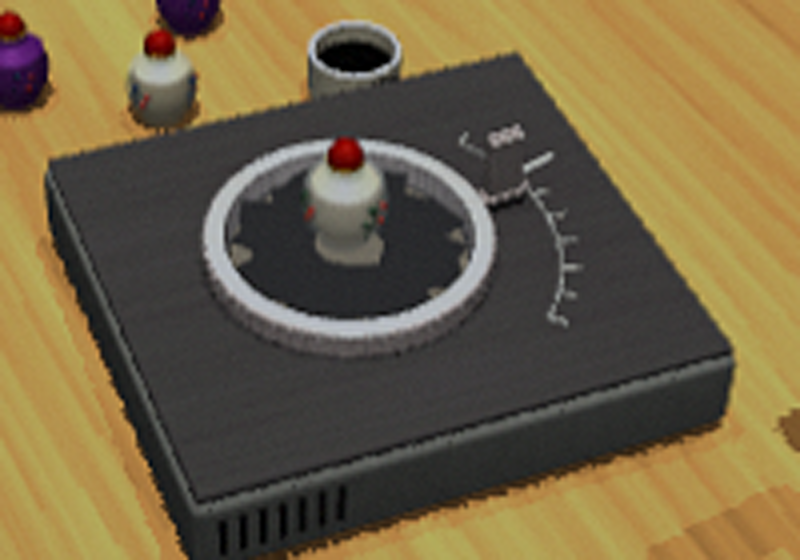

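View pics/c8.png

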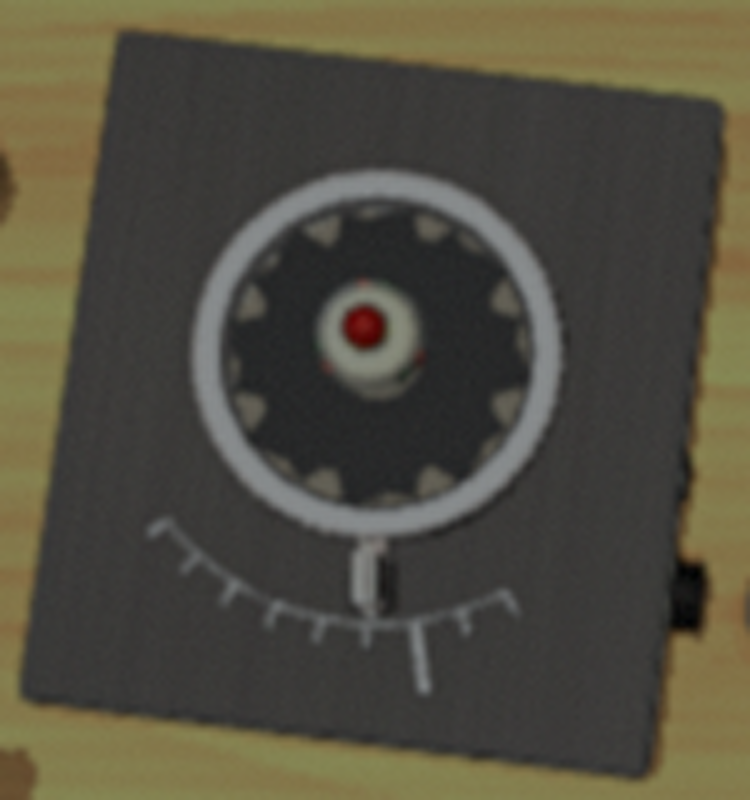

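Run:
```python
from h import *
f=load("t3"); crop(f,"c9",230,230,285,275,14)
f=load("s3"); crop(f,"c10",295,195,345,235,16)
```

```text
(no output)
```

View pics/c9.png

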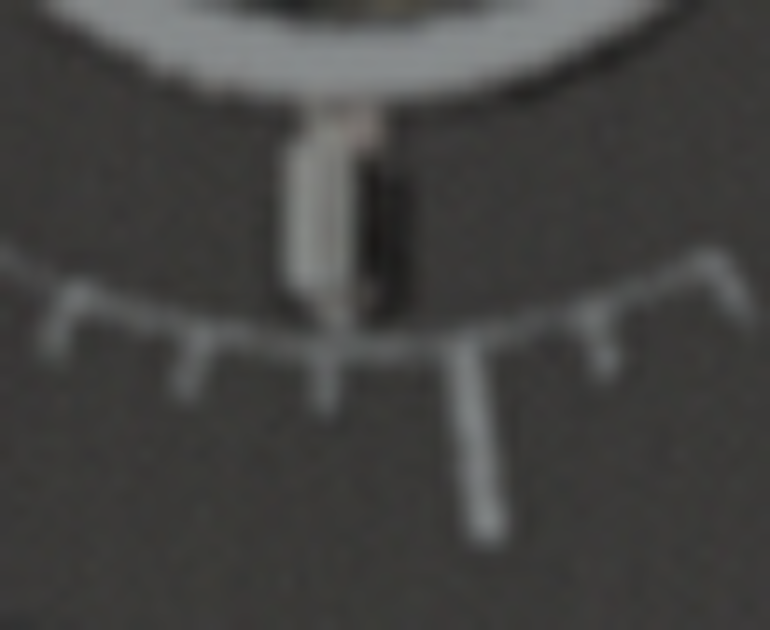

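View pics/c10.png

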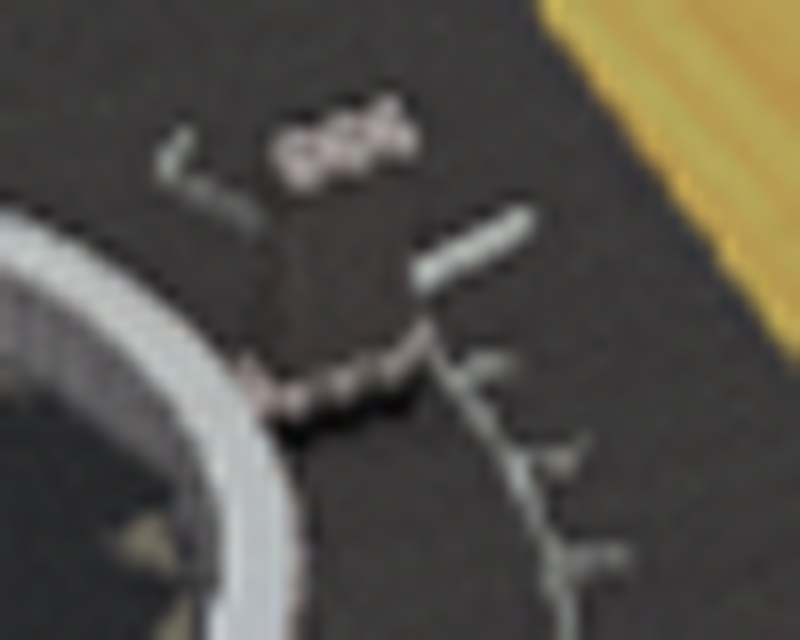

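```bash
cat > m.py <<'E'
from h import *
A=np.array([.6464,.1038])
def an(f,u,v,z):
    d=atz(f,u,v,z)[:2]-A; return round(np.linalg.norm(d)*1e3,1),round(np.degrees(np.arctan2(d[1],d[0]))%360,2)
E
python3 - <<'E'
from m import *
f=load("t3");P=lambda x,y:(230+(x+.5)/14-.5,230+(y+.5)/14-.5)
print("ptr",an(f,*P(343,325),.062),"tab",an(f,*P(322,218),.098),"long",an(f,*P(463,345),.055),an(f,*P(488,540),.055),"L6",an(f,*P(326,412),.055),"L8",an(f,*P(604,378),.055),"L5",an(f,*P(183,398),.055))
g=load("s3");Q=lambda x,y:(295+(x+.5)/16-.5,195+(y+.5)/16-.5)
print("ptr",an(g,*Q(428,322),.062),"tab",an(g,*Q(345,143),.098),"long",an(g,*Q(530,218),.055),an(g,*Q(412,278),.055),"L6",an(g,*Q(505,360),.055))
E
```

```text
ptr (np.float64(96.4), np.float64(179.85)) tab (np.float64(82.6), np.float64(179.88)) long (np.float64(100.0), np.float64(188.7)) (np.float64(125.8), np.float64(188.66)) L6 (np.float64(107.9), np.float64(178.49)) L8 (np.float64(108.4), np.float64(198.23)) L5 (np.float64(108.6), np.float64(168.4))
ptr (np.float64(100.2), np.float64(182.06)) tab (np.float64(84.2), np.float64(180.81)) long (np.float64(128.3), np.float64(189.67)) (np.float64(108.9), np.float64(189.67)) L6 (np.float64(109.6), np.float64(180.01))
```

```bash
python3 -m handwheel '[[2,-4,0,0],[2,-4,0,0],[2,-4,0,0],[2,-4,0,0],[0,-4,0,0],[0,-4,0,0],[0,0,-3,0],[0,0,-3,0],[0,0,-3,0],[0,0,-3,0],[0,0,-3,0],[0,0,-1,0],[0,0,0,0],[0,0,0,0]]'; python3 plan.py 175 179 183 187 189 191.2
```

```text
t: 9.2
eef_pos: [0.5618, 0.1442, 0.266]
ee_rot: [-3.141, -0.002, 0.054]
force: [0.6, -0.1, -0.0]
width: 0.0005
[0.56178212 0.14421799 0.26603528] [ 0.60133458 -0.14982596 -0.04679302]
175.0 [ 0.41 -0.83] -0.141
179.0 [-0.2  -0.57] 0.07
183.0 [-0.16 -0.58] 0.07
187.0 [-0.12 -0.59] 0.07
189.0 [-0.05 -0.3 ] 0.035
191.2 [-0.04 -0.33] 0.038
```

```bash
python3 -m handwheel '[[0,0,-1.1,0],[0.2,-0.42,0,-0.07],[0.21,-0.41,0,-0.071],[-0.1,-0.29,0,0.035],[-0.1,-0.28,0,0.035],[-0.08,-0.29,0,0.035],[-0.08,-0.29,0,0.035],[-0.06,-0.3,0,0.035],[-0.06,-0.29,0,0.035],[-0.05,-0.3,0,0.035],[-0.02,-0.17,0,0.019],[-0.02,-0.16,0,0.019],[0,0,0,0],[0,0,0,0]]'; python3 plan.py 191.2
python3 -m handwheel '[[-0.16,0.7,0,0],[-0.16,0.7,0,0],[0,0,2.5,0],[0,0,3.5,0],[0,0,3.5,0],[0,0,3.5,0],[-2,4,2,0],[-2,4,2,0],[-2,4,0,0],[-2,4,0,0],[0,4,0,0],[0,4,0,0],[0,0,0,0],[0,0,0,0]]'
python3 - <<'E'
from h import *
f=grab("scene","s4"); crop(f,"c11",295,195,345,235,16)
f=grab("top","t4"); crop(f,"c12",230,230,285,275,14)
E
```

```text
t: 10.6
eef_pos: [0.5599, 0.1124, 0.254]
ee_rot: [-3.141, -0.001, 0.196]
force: [0.5, 1.5, 0.8]
width: 0.0007
[0.55987313 0.11241178 0.25396742] [0.50526488 1.52829872 0.79690107]
191.2 [ 0.03 -0.02] -0.0
t: 12.0
eef_pos: [0.4758, 0.3676, 0.4228]
ee_rot: [3.14, 0.001, 0.198]
force: [1.2, -0.3, -0.7]
width: 0.0003
```

View pics/c11.png

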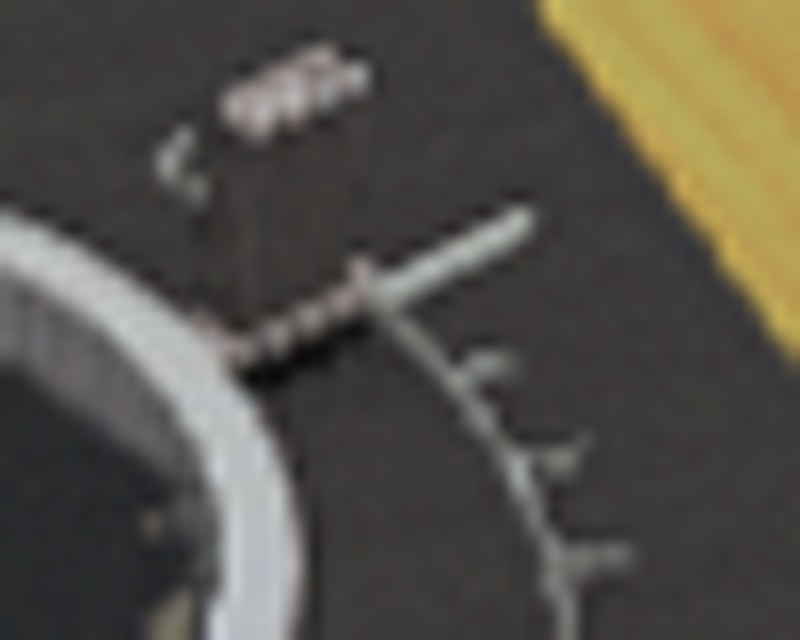

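View pics/c12.png

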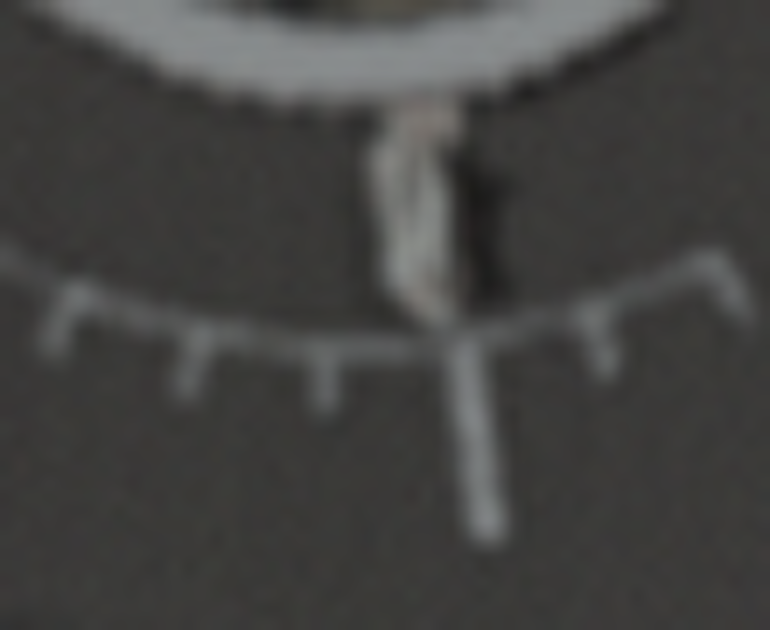

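Run:
```python
from m import *
f=load("t4");P=lambda x,y:(230+(x+.5)/14-.5,230+(y+.5)/14-.5)
print("ptr",an(f,*P(447,320),.062),"tab",an(f,*P(413,213),.098))
g=load("s4");Q=lambda x,y:(295+(x+.5)/16-.5,195+(y+.5)/16-.5)
print("ptr",an(g,*Q(365,275),.062),"tab",an(g,*Q(296,90),.098))
# predicted tab corners / pointer at thetas
for th in (186.6,187.6,188.6,189.6):
    t=np.radians(th); pt=[*(A+.098*np.array([np.cos(t),np.sin(t)])),.062]; tb=[*(A+.083*np.array([np.cos(t),np.sin(t)])),.098]
    print(th,((proj(f,[pt,tb])-[229.5,229.5])*14-.5).round(0).tolist(),((proj(g,[pt,tb])-[294.5,194.5])*16-.5).round(0).tolist())
```

```text
ptr (np.float64(96.4), np.float64(187.98)) tab (np.float64(82.6), np.float64(187.8))
ptr (np.float64(98.9), np.float64(188.47)) tab (np.float64(84.9), np.float64(188.3))
186.6 [[431.0, 334.0], [400.0, 218.0]] [[376.0, 292.0], [296.0, 107.0]]
187.6 [[443.0, 332.0], [411.0, 217.0]] [[367.0, 284.0], [289.0, 100.0]]
188.6 [[456.0, 331.0], [423.0, 215.0]] [[358.0, 277.0], [281.0, 94.0]]
189.6 [[469.0, 329.0], [434.0, 214.0]] [[349.0, 269.0], [274.0, 88.0]]
```

```bash
python3 -m handwheel '[[2,-4,0,0],[2,-4,0,0],[2,-4,0,0],[2,-4,0,0],[0,-4,0,0],[0,-4,0,0],[0,0,-3,0],[0,0,-3,0],[0,0,-3,0],[0,0,-3,0],[0,0,-3,0],[0,0,-1.9,0],[0,0,0,0],[0,0,0,0]]'; python3 plan.py 187 189 191 192
```

```text
t: 13.5
eef_pos: [0.5566, 0.1257, 0.2553]
ee_rot: [3.141, -0.0, 0.196]
force: [0.3, 0.5, 0.5]
width: 0.0006
[0.55659943 0.12571865 0.25534133] [0.32402285 0.54705619 0.50256157]
187.0 [ 0.44 -0.72] -0.073
189.0 [-0.05 -0.3 ] 0.035
191.0 [-0.04 -0.3 ] 0.035
192.0 [-0.01 -0.15] 0.017
```

```bash
python3 -m handwheel '[[0.22,-0.36,0,-0.037],[0.22,-0.36,0,-0.036],[-0.03,-0.15,0,0.018],[-0.02,-0.15,0,0.017],[-0.02,-0.15,0,0.018],[-0.02,-0.15,0,0.017],[-0.01,-0.08,0,0.009],[0,-0.07,0,0.008],[0,0,0,0],[0,0,0,0]]'; python3 plan.py 192
```

```text
t: 14.5
eef_pos: [0.5598, 0.1117, 0.2546]
ee_rot: [-3.142, 0.0, 0.21]
force: [-0.6, 2.1, 0.0]
width: 0.0006
[0.55984895 0.11174363 0.25463278] [-0.62721049  2.12237401  0.02088771]
192.0 [ 0.02 -0.07] -0.001
```

```bash
python3 -m handwheel '[[0.02,-0.06,0,0],[0,0,0,0],[0,0,0,0]]'; python3 plan.py 192
python3 -m handwheel '[[-0.16,0.7,0,0],[-0.16,0.7,0,0],[0,0,2.5,0],[0,0,3.5,0],[0,0,3.5,0],[0,0,3.5,0],[-2,4,2,0],[-2,4,2,0],[-2,4,0,0],[-2,4,0,0],[0,4,0,0],[0,4,0,0],[0,0,0,0],[0,0,0,0]]'
python3 - <<'E'
from h import *
f=grab("scene","s5"); crop(f,"c13",295,195,345,235,16)
f=grab("top","t5"); crop(f,"c14",230,230,285,275,14)
E
```

```text
t: 14.8
eef_pos: [0.56, 0.111, 0.2546]
ee_rot: [-3.142, 0.0, 0.21]
force: [-1.5, 1.9, 1.4]
width: 0.0009
[0.55998872 0.11099779 0.25460841] [-1.5158106   1.93215084  1.43258076]
192.0 [ 0. -0.] -0.001
t: 16.2
eef_pos: [0.4763, 0.3663, 0.424]
ee_rot: [3.141, 0.001, 0.212]
force: [-0.1, -0.4, -0.2]
width: 0.0005
```

View pics/c13.png

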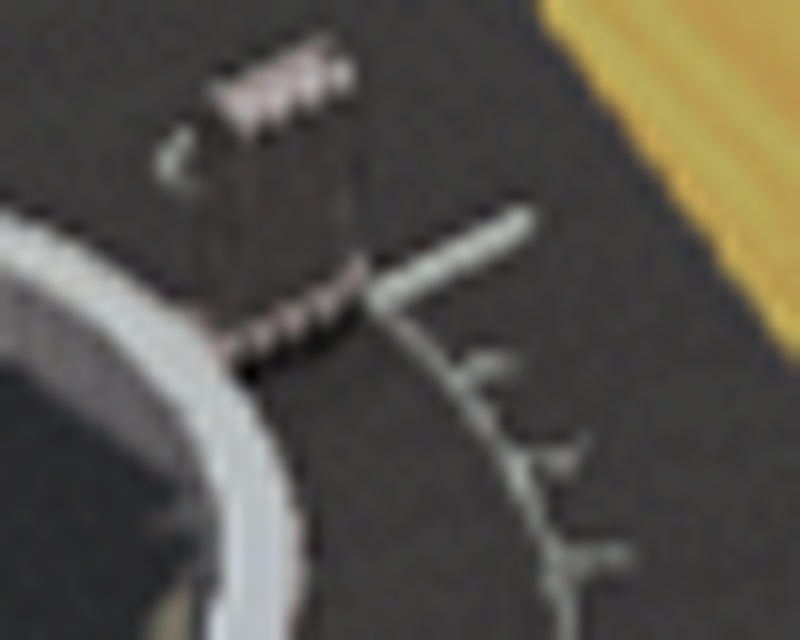

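View pics/c14.png

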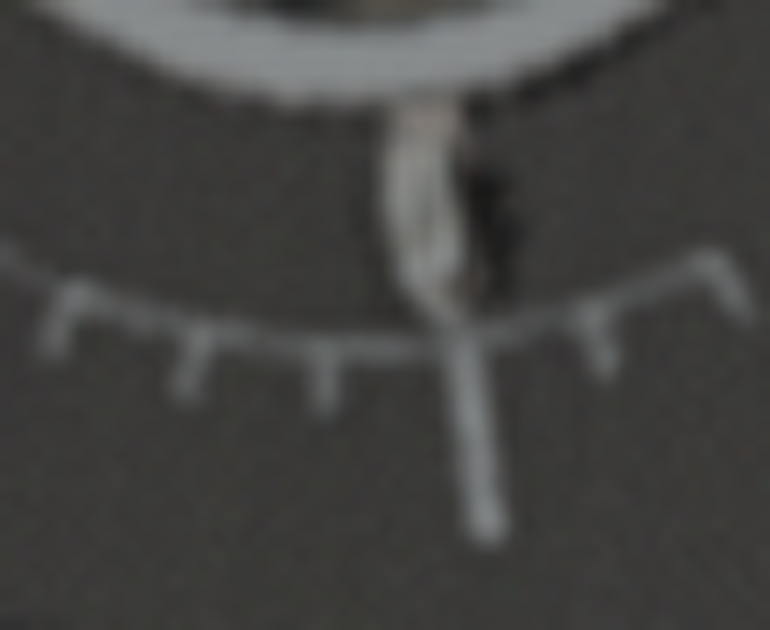

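View pics/t5.png

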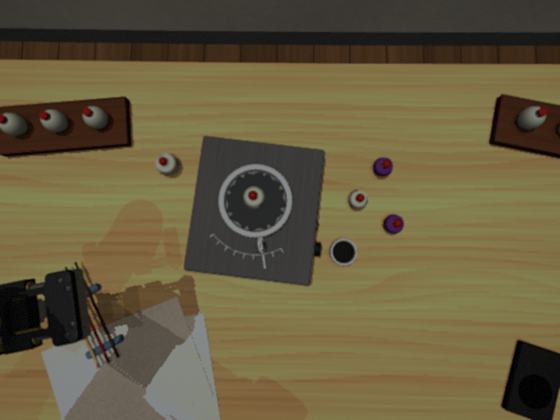

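```bash
python3 -c "
from station import arm
print(arm.get_state()['force']); print(arm.job_done())"
```

```text
[ 0.44327347 -0.08830147  0.46799413]
the job is handed in; nothing more can be done
None
```

The lever's pointer now stands at the long line, and I handed the job in at about 16 s with the hand well clear. I kept the gripper shut and pushed the tab round from its left side with the fingertips, in three pushes. I backed the hand off after each one to check the lever.

- **Pointer:** in the last overhead picture it reads about 188.6° against 188.7° for the long line. After the second push it had read about 0.8° short from above and 1.2° short in the scene view. I judged the scene view only by eye after the last push, and the pointer met the line there too. The scene view reads roughly 1° differently from the overhead one, so I relied on the overhead.
- **Other objects:** the stage, left and right bottles and the ink pot look unmoved and upright in the last overhead picture. I judged that by eye and did not measure their positions again.
- **Forces:** the force reading at the end of each move never passed about 3 N. At hand-in it was under 1 N, with nothing touched.

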